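Seat the ring holder in the sprung bench socket and hold it on its stop

TASK

Swing the cam lever of the dark steel bench fixture all the way over to free its sprung plunger. Then take the brown wooden-handled ring holder with the gold ring out of the stand and push it straight down into the fixture's socket, against the spring, until its flange bears firmly on the brass collar, without ramming it. Finish still holding it pressed down there; leave the lever open, and leave the spare holder and the other things where they are.

Things in the scene. Friction and masses are not known exactly. Their poses are not given: they have to be found in the camera images.
- socket_mouth (a point): Centre of the socket's mouth, on the flat top of the brass stop collar (44 mm across, bore 23 mm), 70 mm above the bench, atop a round turret 41 mm across on the dark steel fixture (block 84 x 150 x 30 mm, fixed; its centre lies 35 mm to -y of here). Axes are the block's: z up, y along its length from lever to socket, x across it away from the robot. The socket is upright.
- collar: The brass stop collar itself, the hard stop: ring of 44 mm outside, 23 mm bore, 6 mm thick; origin at the centre of its underside, 64 mm above the bench; axes as socket_mouth.
- plunger (a joint): Red sprung plunger in the socket, m pressed down: 0 at rest (flat top 20 mm below the mouth), 0.010 when a holder's flange sits on the collar; its own travel ends at 0.014. Spring about 5 N at 0, plus 0.6 N per mm: 11 N at 0.010; it pushes the holder back up if let go. While the cam lever is shut the plunger is locked near 0.
- cam_lever (a joint): Cam lever of the fixture, turning level about an upright pivot, rad: 0 shut (arm points to the block's -x, plunger locked; starts within 0 to 0.2), grows anticlockwise seen from above to 1.57, fully open at its end stop (arm points to the block's -y, away from the socket). It stays where it is left; about 1 N at the knob moves it.
- lever_pivot (a point): Point on the lever's pivot axis at the height of the middle of its knob, 54 mm above the bench; axes of the block (x, y as socket_mouth). 57 mm to -y of the socket axis.
- lever_knob (a point): Middle of the lever's red upright knob, a round peg 18 mm across and 36 mm tall (36 to 72 mm above the bench), 72 mm from the pivot axis; the flat arm below it is 12 mm wide with its top 44 mm above the bench. Turns with the lever; its -x axis points outward from the pivot.
- holder_grip (a point): Middle of the brown wood handle of the ring holder with the gold ring: upright, round, 28 mm across, 50 mm tall; nub and ring reach 36 mm above this point. Steel flange below, 40 mm across, 6 mm thick, underside 31 mm below this point; then a shank 20 mm across, 30 mm long, taper-tipped, ending 61 mm below. z up. About 0.16 kg. Starts in either hole of the stand, flange on its top.
- holder: The same ring holder; origin at the tip of its shank, z up along it. Seated, its origin is 30 mm below the socket mouth.
- stand: Pale wooden stand 70 x 160 x 35 mm fixed on the bench; origin at the centre of its underside, y along its length. Two upright holes 25 mm across at 50 mm to each side along y, one with the ring holder, one with the spare.
- spare_grip (a point): Same point of the spare holder, same shape but black handle and silver ring, in the other hole; leave it.
- spare: The spare holder; origin at its shank tip. Leave it.
- jar: Closed amber jar, 60 mm across, 60 mm tall, standing; origin at its underside. Bystander.
- mandrel: Steel cone stand, base 48 mm across, 120 mm tall, standing; origin at its underside. Bystander.
- hammer: Hammer lying on the bench; origin under its middle. Bystander.
Mind the look-alikes: they are no part of the job. Leave any purple look-alike of the stand alone.

How it is judged:
On the way, in this order (a step that is already met when the one before it is completed fails the run):
1. the cam lever is swung open, with the plunger untouched (value of joint cam_lever above 1.3 rad and value of joint plunger below 0.002 m), for 0.2 s.
2. the ring holder is lifted clear of the stand (z of holder in the frame of stand above 0.04 m), for 0.1 s.
At the end, for the whole second after the job is handed in: Through the last second the fingers hold the ring holder in the socket: tip within 4 mm of its axis, over 28.5 mm deep, upright within 4 degrees, plunger pressed over 8.5 mm, flange bearing on the brass collar with 1.5 to 50 N, at rest, and the lever still open (over 1.2 rad) (value of joint cam_lever above 1.2 rad and value of joint plunger above 0.0085 m and horizontal distance between holder and socket_mouth below 0.004 m and z of holder in the frame of socket_mouth below -0.0285 m and angle between holder's own z axis and vertical below 0.07 rad and contact force between holder and collar between 1.5 and 50 N and contact force between the fingers and holder above 2 N and linear speed of holder below 0.01 m/s); the arm keeps its last pose, push and grip.
It fails at once if the holder is rammed on the collar (over 70 N) (contact force between holder and collar above 70 N).
It fails at once if the spare holder is disturbed (distance of spare from where it was at the start of the episode above 0.02 m or angle between spare's own z axis and vertical above 0.4 rad).
It fails at once if the jar, cone or hammer is disturbed (distance of any of jar, mandrel, hammer from where it was at the start of the episode above 0.03 m).
It also fails if it takes over 58 s, if anything falls off the work surface, if the arm or the gripper's body presses on something with over 40 N, if the wrist force passes 120 N, or if a joint passes its speed limit or range.

ROBOT

A 6-joint arm with a two-finger parallel gripper is mounted at the origin on the work surface. World frame = base frame: x ahead of the robot, y to its left, z up, the work surface at z = 0. Lengths are in m, angles in rad, forces in N, time in s.
With the tool pointing down it reaches from about 0.325 to 0.925 m from the base axis. Payload 3.1 kg.
Tool frame: the origin (TCP) lies at the very end of the fingers, on their centre line; the grasp point (between the pads) lies ctrl.hold_point_z behind it (ctrl.hold_point_z is the distance from the TCP to the grasp point, in m); z points along the fingers, y is the direction in which the jaws open and shut (so a half turn about z gives the same grasp; the last joint's range is limited). The gripper opens to 85 mm and grips with 20 to 120 N. Pads are 22 mm wide; open, the fingers measure 114 mm over their backs; the gripper's body (76 mm by 85 mm) begins 54 mm behind the grasp point. The pads swing forward as they close: fully open they stand 13 mm farther back than shut.
Start: joints at [1.005, 0.217, 1.613, -0, 1.311, -0.112], TCP at [0.274, 0.562, 0.231] pointing down, gripper open.
Joint ranges: [-2.75, 2.75], [-0.78, 2.1], [0.31, 2.55], [-1.13, 4.27], [0.13, 2.63], [-2.58, 2.58]. Speed limits (rad/s): [2.79, 2.79, 3.14, 3.14, 3.14, 3.14].

INTERFACE

Orientations are given as a unit quaternion [x, y, z, w].
In Python, from cell import ctrl gives the robot as it stands. The module is installed in compiled form; this text tells all that it offers.
- The arm moves only by the shell command python3 -m jog 'ROWS' [OPENING] [FORCE]. ROWS is JSON, a list of rows, each a list of 2 entries, a list of its own where there are three numbers: the shift along the world's x, y, z in m, then the turn, a rotation vector about the world's x, y, z in units of 5 degrees (1.0 is 5 degrees). A call has 1 to 5 rows; each row is the pose to reach, as a shift and turn from the pose commanded when the call began; what a row does not reach only later rows make up. A row lasts 1/12 s, in which the tool goes at most 41.7 mm and 7.16 degrees, less where a joint would pass 70% of its speed; a pose out of reach is approached as far as the arm can. A call with a gripper value outside its range is refused whole. OPENING is the closure in counts, from 0 (fully open) to 255 (shut), set as the call begins (- or left out, the last holds). The fingers move at their own pace and stop on an object; FORCE is the grip in N (left out, the last holds). Time passes only in rows, so rows that repeat a pose let the fingers close. It gives the time, the measured TCP pose, the force and the opening at its end, in the units of the state.
- ctrl.get_state(): the state, without advancing time (a new reading comes with each control period).
- ctrl.read_camera(name): name is "scene" or "top"; returns (picture, depth): 384x512x3 uint8, red, green, blue; 384x512 float32, m along the optical axis (not along the pixel's ray), 0 where there is no reading.
- ctrl.calibration(name): a dict with "camera_matrix" (3x3 intrinsics, pixels), "T" (4x4, takes a point from camera to world coordinates). Camera axes: x right, y down, z forward; pixel columns grow to the right and rows downward; lengths in m; the calibration is good to about 2 mm. A picture is of the moment at which its call begins. calibration takes no time and is no camera call.
- ctrl.job_done(): hands the job in, once; it reports no verdict.
The state is a dict: "time_s": time; "joint_positions": joint angles; "qd": joint speeds; "effort": joint torques, N m; "eef_pos": TCP position; "tcp_rot": TCP orientation; "force": force on the tool from outside, world axes, zero at the start; "ft_torque": the same for the moment, N m; "width": finger opening in m.
Only numpy, scipy, OpenCV 4.12 (cv2) and the standard library are available. Lean on these libraries where they do the work, as an engineer would, in place of code of your own. Each camera call takes 0.05 s, during which the arm holds its last target.

## Working session

There is one attempt and no reset: what is moved stays moved. The work goes in short steps, Python scripts to look and compute and a shell command to move; the robot and the scene stay as the last step left them, time stands still between calls to the robot, and variables do not carry over. Pictures are saved under pics/ and viewed, and the job is handed in when it is done.

```bash
mkdir -p pics; ls
cat > h.py <<'E'
import numpy as np,cv2
from cell import ctrl
def cam(n):
    im,d=ctrl.read_camera(n); np.savez('last_%s.npz'%n,im=im,d=d); return im,d
def load(n):
    z=np.load('last_%s.npz'%n); return z['im'],z['d']
def ray(n,u,v):
    c=ctrl.calibration(n);K=np.array(c['camera_matrix']);T=np.array(c['T'])
    r=T[:3,:3]@np.linalg.solve(K,[u,v,1.]); return T[:3,3],r
def plane(n,u,v,z):
    o,r=ray(n,u,v); return o+r*(z-o[2])/r[2]
def cloud(n,d):
    c=ctrl.calibration(n);K=np.array(c['camera_matrix']);T=np.array(c['T'])
    v,u=np.mgrid[:d.shape[0],:d.shape[1]]
    p=np.stack([(u-K[0,2])/K[0,0]*d,(v-K[1,2])/K[1,1]*d,d],-1)
    return p@T[:3,:3].T+T[:3,3]
def save(p,im): cv2.imwrite('pics/'+p,cv2.cvtColor(im,cv2.COLOR_RGB2BGR))
E
python3 - <<'E'
from h import *
for n in('scene','top'):
    im,d=cam(n); save(n+'0.png',im); c=ctrl.calibration(n); print(n,np.round(c['T'],3).tolist(),np.round(c['camera_matrix'],1).tolist())
print(ctrl.hold_point_z); print(ctrl.get_state())
E
```

```text
pics
scene [[-0.849, 0.36, -0.388, 1.051], [0.529, 0.554, -0.643, 0.835], [-0.016, -0.751, -0.661, 0.931], [0.0, 0.0, 0.0, 1.0]] [[459.2, 0.0, 258.1], [0.0, 459.2, 194.7], [0.0, 0.0, 1.0]]
top [[-0.006, -0.995, 0.096, 0.447], [-1.0, 0.004, -0.023, 0.018], [0.022, -0.096, -0.995, 1.107], [0.0, 0.0, 0.0, 1.0]] [[382.9, 0.0, 257.2], [0.0, 382.9, 194.1], [0.0, 0.0, 1.0]]
0.0187
{'time_s': 0.1, 'joint_positions': array([ 1.00478452e+00,  2.17695989e-01,  1.61484398e+00, -2.24058564e-06,
        1.31131865e+00, -1.12201549e-01]), 'qd': array([ 0.00133112, -0.00203429, -0.00157465,  0.00025289, -0.00073596,
       -0.00214902]), 'effort': array([-1.49756233e-03, -3.98073828e+01, -3.04969060e+01, -1.81927653e-04,
        4.24211219e-03,  4.16682539e-06]), 'eef_pos': array([0.27356022, 0.56109201, 0.23005144]), 'tcp_rot': array([ 2.24962637e-01,  9.74366732e-01, -1.06882237e-03, -3.75860118e-04]), 'force': array([ 0.2628109 ,  0.0676491 , -0.10242195]), 'ft_torque': array([-0.02746112, -0.01575015,  0.03513506]), 'width': 0.08558627315631283}
```

View pics/scene0.png

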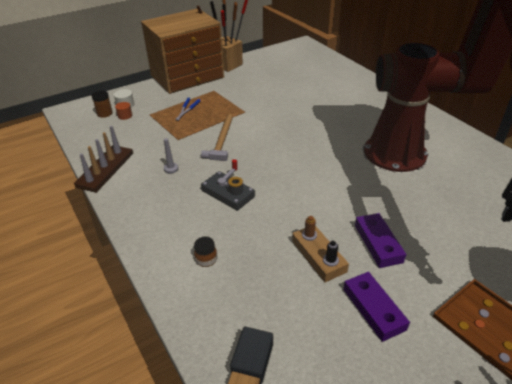

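View pics/top0.png

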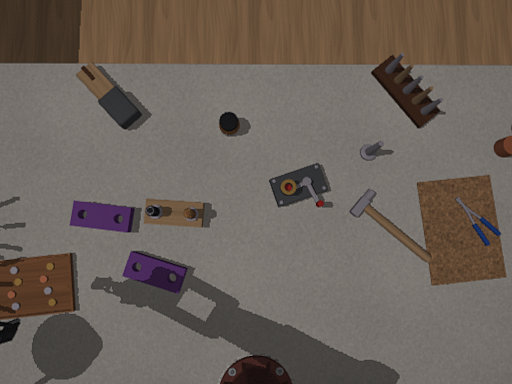

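The ring holder with the brown handle is at scene (310,227) and top (190,213). The spare with the black handle is at scene (332,250) and top (152,211). The two purple stands are look-alikes. The fixture's collar is at top (289,187), its pivot at (307,182) and its red knob at (320,203). I'll enlarge these and measure them.

Run:
```python
from h import *
im,d=load('scene');ti,td=load('top')
a=cv2.resize(im[150:290,190:360],None,fx=4,fy=4,interpolation=cv2.INTER_CUBIC)
save('crop_s.png',a)
b=cv2.resize(ti[155:235,135:335],None,fx=4,fy=4,interpolation=cv2.INTER_CUBIC)
save('crop_t.png',b)
for n,i,dd,boxes in(('scene',im,d,[(195,155,260,210),(290,210,350,280)]),('top',ti,td,[(265,160,335,212),(140,195,210,230)])):
    P=cloud(n,dd)
    hsv=cv2.cvtColor(i,cv2.COLOR_RGB2HSV)
    for x0,y0,x1,y1 in boxes:
        for nm,lo,hi in(('red',(0,170,80),(6,255,255)),('red2',(174,170,80),(180,255,255)),('brass',(12,110,90),(28,255,255)),('brown',(7,110,40),(13,255,200))):
            m=cv2.inRange(hsv,lo,hi)[y0:y1,x0:x1]
            k,l,s,c=cv2.connectedComponentsWithStats(m)
            for j in range(1,k):
                if s[j,4]>6:
                    q=P[y0:y1,x0:x1][l==j]
                    print(n,nm,s[j],np.round(c[j]+[x0,y0],1),np.round(np.median(q,0),3),'zmax',q[:,2].max().round(3))
```

```text
scene red [38  5  3  8 23] [234.  163.3] [ 0.528 -0.174  0.065] zmax 0.075
scene brass [33 22 15 10 86] [234.9 181.2] [ 0.57 -0.09  0.07] zmax 0.075
scene brass [18  6  7  8 41] [311.2 219.8] [0.5   0.184 0.099] zmax 0.105
scene brass [  3  17  55  53 849] [321.7 254. ] [0.515 0.237 0.035] zmax 0.931
scene brown [19  6  4  4 14] [310.5 217.7] [0.5   0.179 0.103] zmax 0.105
scene brown [ 15  12  10  14 103] [309.9 228.8] [0.506 0.188 0.07 ] zmax 0.095
top red [22 25  5  6 16] [288.8 187.2] [ 0.568 -0.094  0.05 ] zmax 1.107
top red [52 41  7  5 26] [320.1 203.1] [ 0.521 -0.176  0.071] zmax 0.076
top brass [ 16  19  16  16 128] [288.1 186.6] [ 0.566 -0.09   0.069] zmax 0.073
top brass [ 6  4  5  9 16] [147.2 203.1] [0.523 0.301 0.035] zmax 0.038
top brass [10  5 14  2 17] [157.5 200.2] [0.534 0.271 0.035] zmax 0.038
top brass [27  6 28  3 33] [181.5 201.8] [0.529 0.205 0.034] zmax 0.037
top brass [13  8  8  3  8] [156.5 203.4] [0.526 0.275 0.036] zmax 0.039
top brass [43 14  7  9 38] [185.9 212.8] [0.495 0.182 0.096] zmax 0.105
top brass [ 4 18  4 10 13] [145.2 217.4] [0.487 0.306 0.035] zmax 0.039
top brass [ 9 22 12  4 15] [154.3 218.7] [0.481 0.278 0.035] zmax 0.039
top brass [44 24  9  4 10] [188.  221.2] [0.474 0.187 0.035] zmax 0.036
top brass [17 28  9  1  9] [161. 223.] [0.47  0.261 0.035] zmax 0.037
top brass [32 28  9  2 10] [176.  223.9] [0.467 0.22  0.033] zmax 0.038
top brass [46 30 12  1 12] [191.5 225. ] [0.464 0.174 0.035] zmax 1.107
top brown [49 15  6  8 20] [192.3 214.3] [0.491 0.168 0.089] zmax 0.094
top brown [46 16  5  4 18] [187.8 212.5] [0.496 0.177 0.102] zmax 0.103
```

View pics/crop_s.png

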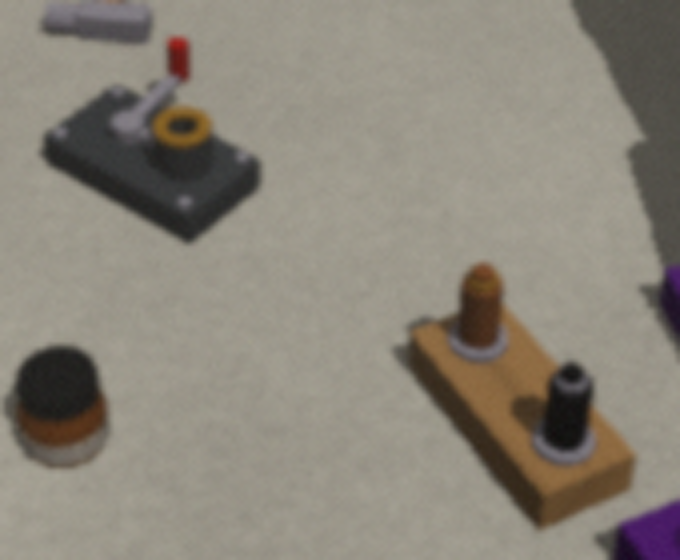

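View pics/crop_t.png

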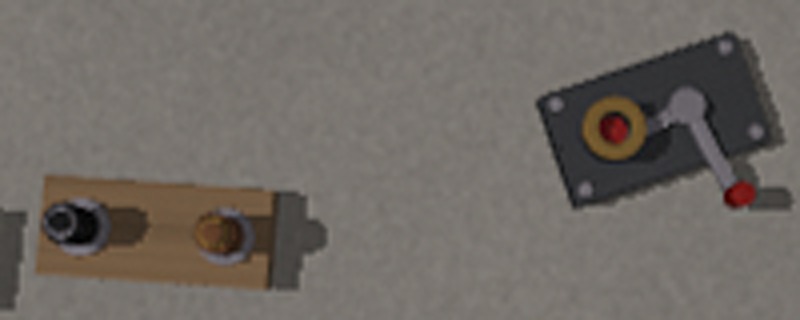

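The crops confirm it. The holder with the brown handle and gold ring is at crop_s (480,310) and crop_t (222,233), in the hole nearer the fixture. The lever is shut, with its knob toward the robot at crop_t (740,193). Next I'll measure precisely.

Run:
```python
from h import *
R={}
for n,fb,sb in(('top',(262,155,340,215),(138,190,215,235)),('scene',(195,155,260,212),(285,205,352,282))):
    im,d=load(n); P=cloud(n,d); hsv=cv2.cvtColor(im,cv2.COLOR_RGB2HSV)
    def box(m,b):
        o=np.zeros_like(m);x0,y0,x1,y1=b;o[y0:y1,x0:x1]=m[y0:y1,x0:x1];return o
    def pts(m,z):
        cs,_=cv2.findContours(m,cv2.RETR_EXTERNAL,cv2.CHAIN_APPROX_NONE);c=max(cs,key=cv2.contourArea)[:,0]
        return np.array([plane(n,u,v,z)[:2] for u,v in c])
    # collar
    br=box(cv2.inRange(hsv,(12,110,90),(28,255,255)),fb)
    q=pts(br,0.07) if n=='top' else None
    if q is not None:
        c,r=cv2.minEnclosingCircle((q*1000).astype(np.float32)); print(n,'collar',c,r)
        print(' ellipse',cv2.fitEllipse((q*1000).astype(np.float32)))
    Q=P[br>0];Q=Q[(Q[:,2]>.066)&(Q[:,2]<.075)];A=np.c_[2*Q[:,:2],np.ones(len(Q))];print(' collar cloud',((Q[:,:2].min(0)+Q[:,:2].max(0))/2).round(4),np.ptp(Q[:,:2],axis=0).round(4))
    # block top by depth
    m=box(((P[...,2]>.022)&(P[...,2]<.037)).astype(np.uint8)*255,fb)
    if n=='top': m=m|box(((P[...,2]>.022)).astype(np.uint8)*255,(268,160,318,207))&0
    q=P[m>0][:,:2]*1000; print(' block',cv2.minAreaRect(q.astype(np.float32)))
    kn=box(cv2.inRange(hsv,(0,150,70),(7,255,255)),fb)
    Q=P[(kn>0)&(P[...,2]>.066)&(P[...,2]<.08)]; print(' knobtop',len(Q),Q.mean(0).round(4),np.ptp(Q,axis=0).round(4))
    m=box(((P[...,2]>.030)&(P[...,2]<.0375)).astype(np.uint8)*255,sb)
    q=P[m>0][:,:2]*1000; rc=cv2.minAreaRect(q.astype(np.float32));print(' stand',rc)
    m=box(((P[...,2]>.094)&(P[...,2]<.12)).astype(np.uint8)*255,sb)
    k,l,s,c=cv2.connectedComponentsWithStats(m)
    for j in range(1,k):
        if s[j,4]>5: Q=P[l==j];print(' nub',s[j,4],Q.mean(0).round(4),np.ptp(Q,axis=0).round(4),Q[:,2].max())
    m=box(((P[...,2]>.050)&(P[...,2]<.12)).astype(np.uint8)*255,sb)
    k,l,s,c=cv2.connectedComponentsWithStats(m)
    for j in range(1,k):
        if s[j,4]>15: Q=P[l==j];print(' handle',s[j,4],((Q.min(0)+Q.max(0))/2).round(4),np.ptp(Q,axis=0).round(4))
```

```text
top collar (566.9243774414062, -90.4611587524414) 21.131916046142578
 ellipse ((566.75, -90.11968231201172), (39.337120056152344, 40.18510818481445), 165.06173706054688)
 collar cloud [ 0.5672 -0.0909] [0.0418 0.0407]
 block ((576.87744140625, -124.51913452148438), (85.63249206542969, 150.5688018798828), 18.36665916442871)
 knobtop 27 [ 0.5211 -0.1773  0.0713] [0.0112 0.0144 0.0095]
 stand ((498.22686767578125, 227.58721923828125), (160.96656799316406, 69.93321228027344), 85.79291534423828)
 nub 49 [0.5017 0.2765 0.0996] [0.0211 0.021  0.0129] 0.1074915970653858
 nub 42 [0.4943 0.1771 0.0997] [0.0159 0.0162 0.0104] 0.10459824607530432
 handle 119 [0.5012 0.2764 0.0791] [0.0257 0.0257 0.0567]
 handle 103 [0.4951 0.1768 0.0781] [0.0265 0.0255 0.053 ]
 collar cloud [ 0.5705 -0.0895] [0.0396 0.0425]
 block ((578.2216186523438, -166.5632781982422), (255.77682495117188, 129.7595672607422), 87.03973388671875)
 knobtop 13 [ 0.5265 -0.1735  0.0713] [0.0099 0.0123 0.0089]
 stand ((502.90185546875, 250.52328491210938), (211.54742431640625, 73.04621887207031), 85.99475860595703)
 nub 45 [0.4996 0.1809 0.0994] [0.0208 0.0212 0.0105] 0.10454983738454848
 nub 50 [0.5061 0.2794 0.0989] [0.0184 0.0213 0.0103] 0.1044137872543478
 handle 184 [0.4987 0.1817 0.0773] [0.0274 0.0247 0.0545]
 handle 204 [0.5062 0.2776 0.0772] [0.0279 0.0302 0.0543]
```

Both views agree with the given geometry: the block is 85.6 x 150.6 mm, the pivot-to-knob distance is 72 mm, and the knob's yaw gives a lever angle of about 0.15 rad. There is a 3–5 mm offset between the cameras. I'll move over to the knob and calibrate against the visible fingers there.

```bash
for i in 1 2 3 ; do python3 -m jog '[[[0.0135,-0.039,0],[0,0,0]],[[0.027,-0.078,0],[0,0,0]],[[0.0405,-0.117,0],[0,0,0]],[[0.054,-0.156,0],[0,0,0]],[[0.0675,-0.195,0],[0,0,0]]]' 120 20; done; python3 -c "
from h import *
print(ctrl.get_state())"
```

```text
time_s: 0.52
eef_pos: [0.3412, 0.3648, 0.2306]
tcp_rot: [0.225, 0.974, -0.0, -0.0]
force: [0.5, -0.1, 0.3]
width: 0.0455
time_s: 0.93
eef_pos: [0.4088, 0.1698, 0.231]
tcp_rot: [0.225, 0.974, -0.0, -0.0]
force: [1.4, -0.1, -0.4]
width: 0.0454
time_s: 1.35
eef_pos: [0.4763, -0.0253, 0.231]
tcp_rot: [0.225, 0.974, 0.0, -0.0]
force: [1.7, 0.1, -0.4]
width: 0.0449
{'time_s': 1.35, 'joint_positions': array([-2.00379530e-01, -1.05942841e-01,  1.95230292e+00,  1.97345597e-04,
        1.29546215e+00, -1.31708155e+00]), 'qd': array([-0.93330058,  0.40725103, -0.36541986,  0.00767109, -0.0486572 ,
       -0.92473757]), 'effort': array([  2.70586118, -27.74152458, -28.57027888,  -0.17628028,
         0.21031265,   0.59013834]), 'eef_pos': array([ 0.47632565, -0.02525598,  0.23102398]), 'tcp_rot': array([ 2.25127590e-01,  9.74329280e-01,  9.18587363e-05, -1.17274953e-04]), 'force': array([ 1.67027685,  0.05378961, -0.42181525]), 'ft_torque': array([ 0.03515905, -0.01053292,  0.03587287]), 'width': 0.044897242841706826}
```

```bash
python3 -m jog '[[[0.0125,-0.038,0],[0,0,0]],[[0.025,-0.076,0],[0,0,0]],[[0.037,-0.114,0],[0,0,0]],[[0.047,-0.150,-0.01],[0,0,0]],[[0.047,-0.150,-0.050],[0,0,0]]]'; python3 -m jog '[[[0,0,-0.04],[0,0,0]],[[0,0,-0.06],[0,0,0]],[[0,0,-0.06],[0,0,0]]]'
python3 - <<'E'
from h import *
st=ctrl.get_state();print(st['eef_pos'],st['joint_positions'])
for n,x0,y0 in(('top',270,140),('scene',170,90)):
    im,d=cam(n); save(n+'1.png',cv2.resize(im[y0:y0+100,x0:x0+130],None,fx=5,fy=5,interpolation=cv2.INTER_CUBIC))
E
```

```text
time_s: 1.77
eef_pos: [0.5304, -0.1824, 0.1885]
tcp_rot: [0.227, 0.974, -0.004, 0.009]
force: [1.8, -0.9, 1.1]
width: 0.0453
time_s: 2.02
eef_pos: [0.518, -0.1712, 0.1143]
tcp_rot: [0.225, 0.974, 0.002, -0.007]
force: [-1.3, 0.4, -0.3]
width: 0.0454
[ 0.5180353  -0.17118664  0.11426394] [-4.47822559e-01  1.90097188e-01  1.88226453e+00  1.85647450e-05
  1.08331995e+00 -1.56382548e+00]
```

View pics/scene1.png

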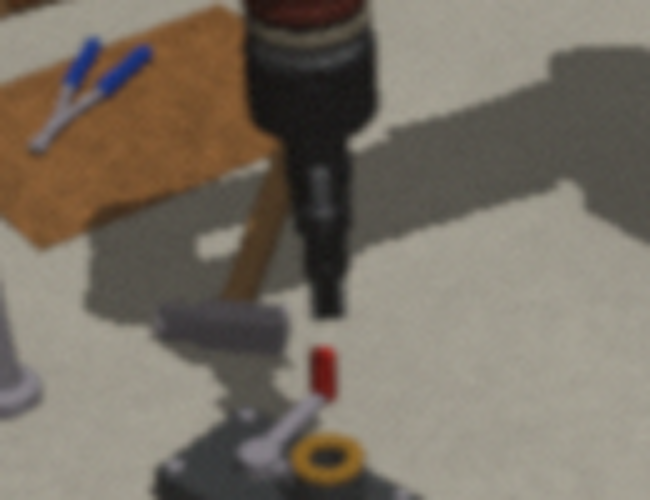

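View pics/top1.png

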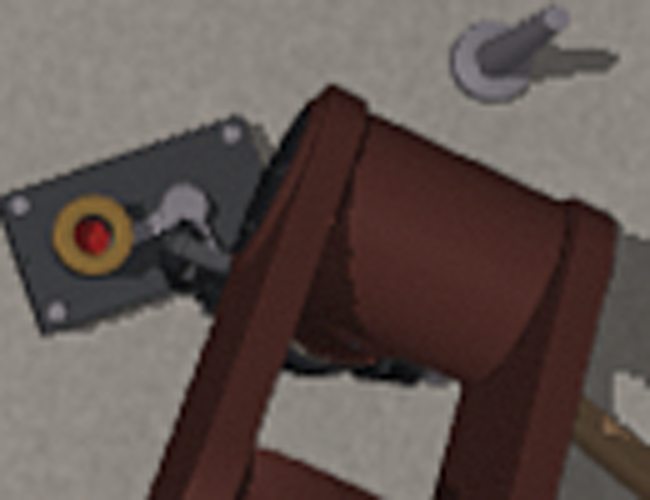

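The scene view looks almost along the jaws. The finger tips are at column ~235.4 and the knob is at column ~234.6, just below them. I'll check the state and where the knob falls relative to the TCP.

Run:
```python
from h import *
st=ctrl.get_state();p=st['eef_pos'];print(p)
def proj(n,X):
    c=ctrl.calibration(n);K=np.array(c['camera_matrix']);T=np.linalg.inv(np.array(c['T']))
    q=K@(T[:3,:3]@X+T[:3,3]);return q[:2]/q[2]
print('tcp proj',proj('scene',p),'knob top proj (521,-177)',proj('scene',np.array([.521,-.177,.072])),proj('scene',np.array([.5255,-.174,.072])))
im,d=load('scene');P=cloud('scene',d)
# finger columns rows
for r in range(140,156):
    c=np.where(im[r,225:250].max(1)<70)[0]+225; print(r,c.min() if len(c) else None,c.max() if len(c) else None,end='; ')
hsv=cv2.cvtColor(im,cv2.COLOR_RGB2HSV);m=cv2.inRange(hsv,(0,150,70),(7,255,255))[150:180,220:250];v,u=np.where(m);print('\nknob',u.min()+220,u.max()+220,u.mean()+220,v.min()+150,v.max()+150)
```

```text
[ 0.52268668 -0.17287425  0.12042015]
tcp proj [234.44709578 148.03184718] knob top proj (521,-177) [235.04099144 159.97822083] [234.25921433 160.94956035]
140 230 239; 141 230 239; 142 230 238; 143 230 238; 144 230 238; 145 231 238; 146 232 237; 147 232 237; 148 233 237; 149 233 237; 150 233 237; 151 233 237; 152 233 237; 153 234 234; 154 None None; 155 225 225; 
knob 233 236 234.36666666666667 160 168
```

```bash
python3 -m jog '[[[0,-0.001,-0.03],[0,0,0]],[[0,-0.002,-0.055],[0,0,0]],[[0,-0.002,-0.067],[0,0,0]],[[0,-0.002,-0.067],[0,0,0]]]'; python3 -m jog '[[[0,0,0],[0,0,0]],[[0,0,0],[0,0,0]],[[0,0,0],[0,0,0]],[[0,0,0],[0,0,0]],[[0,0,0],[0,0,0]]]' 255 20
python3 - <<'E'
from h import *
print(ctrl.get_state()['eef_pos'])
im,d=cam('scene'); x0,y0=170,90;save('scene2.png',cv2.resize(im[y0:y0+100,x0:x0+130],None,fx=5,fy=5,interpolation=cv2.INTER_CUBIC))
E
```

```text
time_s: 2.45
eef_pos: [0.5226, -0.1746, 0.0533]
tcp_rot: [0.225, 0.974, 0.0, -0.001]
force: [-0.2, 1.0, 0.1]
width: 0.0451
time_s: 2.87
eef_pos: [0.5231, -0.1772, 0.0567]
tcp_rot: [0.224, 0.975, -0.002, -0.0]
force: [-6.1, -3.6, 2.8]
width: 0.0171
[ 0.52306015 -0.17715236  0.05665796]
```

View pics/scene2.png

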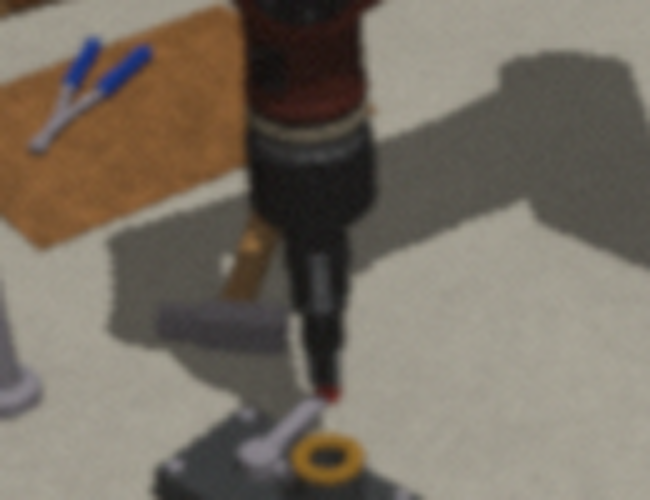

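The knob is gripped: width is 17 mm and the TCP is 72 mm from the pivot. I'll swing it along the arc.

```bash
python3 -m jog '[[[0.006,-0.010,0.002],[0,0,0]],[[0.012,-0.018,0.003],[0,0,0]],[[0.020,-0.025,0.003],[0,0,0]],[[0.028,-0.0305,0.003],[0,0,0]],[[0.037,-0.035,0.003],[0,0,0]]]'; python3 -m jog '[[[0.0095,-0.003,0],[0,0,0]],[[0.0195,-0.005,0],[0,0,0]],[[0.0295,-0.005,0],[0,0,0]],[[0.0295,-0.005,0],[0,0,0]]]'
python3 - <<'E'
from h import *
print(ctrl.get_state()['eef_pos'])
E
```

```text
time_s: 3.33
eef_pos: [0.5599, -0.2123, 0.0571]
tcp_rot: [0.224, 0.974, -0.002, -0.001]
force: [-4.9, -4.3, -4.5]
width: 0.0169
time_s: 3.67
eef_pos: [0.5927, -0.2215, 0.0576]
tcp_rot: [0.224, 0.975, -0.005, 0.003]
force: [0.2, -13.0, -10.2]
width: 0.0169
[ 0.59271944 -0.22154053  0.05755774]
```

```bash
python3 -m jog '[[[0,0,0],[0,0,0]],[[0,0,0],[0,0,0]],[[0,0,0],[0,0,0]]]';python3 - <<'E'
from h import *
print(ctrl.get_state()['eef_pos'])
im,d=cam('scene'); x0,y0=170,90;save('scene3.png',cv2.resize(im[y0:y0+120,x0:x0+130],None,fx=5,fy=5,interpolation=cv2.INTER_CUBIC))
E
```

```text
time_s: 3.92
eef_pos: [0.5922, -0.2215, 0.0576]
tcp_rot: [0.224, 0.974, -0.005, 0.004]
force: [-0.8, -13.6, -10.9]
width: 0.0167
[ 0.59224676 -0.22153663  0.0575961 ]
```

View pics/scene3.png

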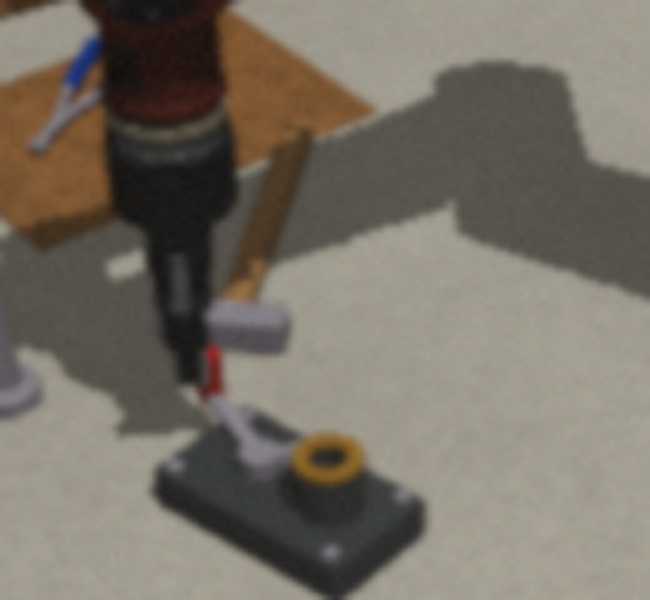

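The knob slipped to the pad edge: it is at scene (212,164) while the fingers are about 10 mm ahead of it. The lever is most of the way over. I'll open, lift, turn the jaws along x, which is the tangent there, and regrip.

```bash
python3 -m jog '[[[0,0,0],[0,0,0]],[[0,0,0],[0,0,0]],[[0,0,0.01],[0,0,0]],[[0,0,0.035],[0,0,0]],[[0,0,0.065],[0,0,0]]]' 120 20
python3 -m jog '[[[0,0,0],[0,0,-1.3]],[[0,0,0],[0,0,-2.6]],[[0,0,0],[0,0,-3.9]],[[0,0,0],[0,0,-5.2]],[[0,0,0],[0,0,-6.4]]]'
python3 -m jog '[[[0,0,0],[0,0,-1.3]],[[0,0,0],[0,0,-2.6]],[[0,0,0],[0,0,-3.9]],[[0,0,0],[0,0,-5.2]],[[0,0,0],[0,0,-6.4]]]'
python3 - <<'E'
from h import *
s=ctrl.get_state();print(s['eef_pos'],s['tcp_rot'],s['joint_positions'])
im,d=cam('scene'); x0,y0=170,90;save('scene4.png',cv2.resize(im[y0:y0+120,x0:x0+130],None,fx=5,fy=5,interpolation=cv2.INTER_CUBIC))
hsv=cv2.cvtColor(im,cv2.COLOR_RGB2HSV);m=cv2.inRange(hsv,(0,150,70),(7,255,255))[140:180,195:250];v,u=np.where(m);print('knob',u.mean()+195,v.min()+140,v.max()+140,len(u))
P=cloud('scene',d)[140:180,195:250][m>0];print(np.median(P,0),P[:,2].max())
E
```

```text
time_s: 4.38
eef_pos: [0.5895, -0.2143, 0.1222]
tcp_rot: [0.225, 0.974, 0.001, -0.001]
force: [0.8, -1.1, -0.0]
width: 0.0455
time_s: 4.8
eef_pos: [0.5919, -0.2152, 0.1249]
tcp_rot: [0.487, 0.873, 0.0, 0.002]
force: [-0.8, -0.3, 0.1]
width: 0.0449
time_s: 5.22
eef_pos: [0.5918, -0.2152, 0.1247]
tcp_rot: [0.709, 0.705, 0.001, 0.002]
force: [0.5, -0.5, -0.5]
width: 0.0448
[ 0.59181622 -0.21522158  0.12473504] [0.70884602 0.70536021 0.0009794  0.00182609] [-4.60513475e-01  3.30228747e-01  1.68477831e+00  7.55087408e-04
  1.12249764e+00 -4.55909676e-01]
knob 211.2 159 168 35
[ 0.58651714 -0.2108492   0.06423668] 0.07605277723015824
```

View pics/scene4.png

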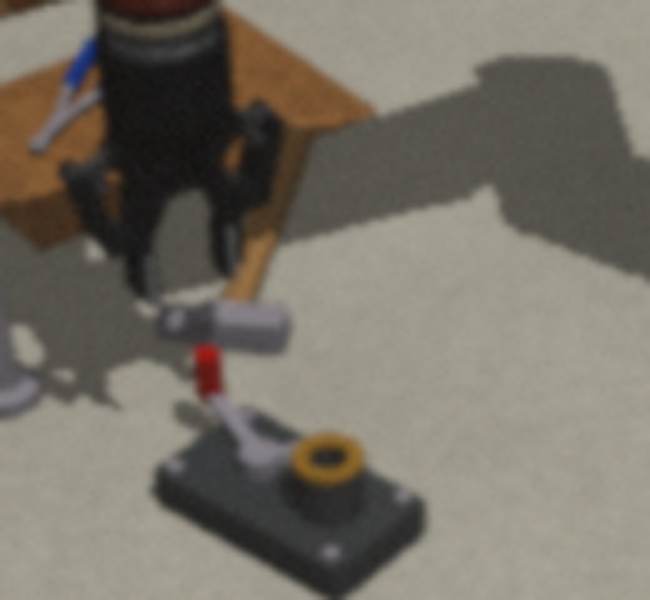

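```bash
python3 -m jog '[[[-0.006,0,-0.03],[0,0,0]],[[-0.006,0,-0.06],[0,0,0]],[[-0.006,0,-0.068],[0,0,0]],[[-0.006,0,-0.068],[0,0,0]]]'
python3 -m jog '[[[0,0,0],[0,0,0]],[[0,0,0],[0,0,0]],[[0,0,0],[0,0,0]],[[0,0,0],[0,0,0]],[[0,0,0],[0,0,0]]]' 255 20
python3 - <<'E'
from h import *
s=ctrl.get_state();print(s['eef_pos'],s['width'])
im,d=cam('scene'); x0,y0=170,90;save('scene5.png',cv2.resize(im[y0:y0+120,x0:x0+130],None,fx=5,fy=5,interpolation=cv2.INTER_CUBIC))
E
```

```text
time_s: 5.6
eef_pos: [0.5821, -0.2138, 0.052]
tcp_rot: [0.707, 0.708, -0.001, -0.003]
force: [-0.1, 0.5, -0.0]
width: 0.0455
time_s: 6.02
eef_pos: [0.5858, -0.2161, 0.0567]
tcp_rot: [0.707, 0.707, 0.001, 0.002]
force: [-0.1, -0.1, 4.9]
width: 0.0173
[ 0.58583867 -0.21611304  0.05670519] 0.017313653436594845
```

View pics/scene5.png

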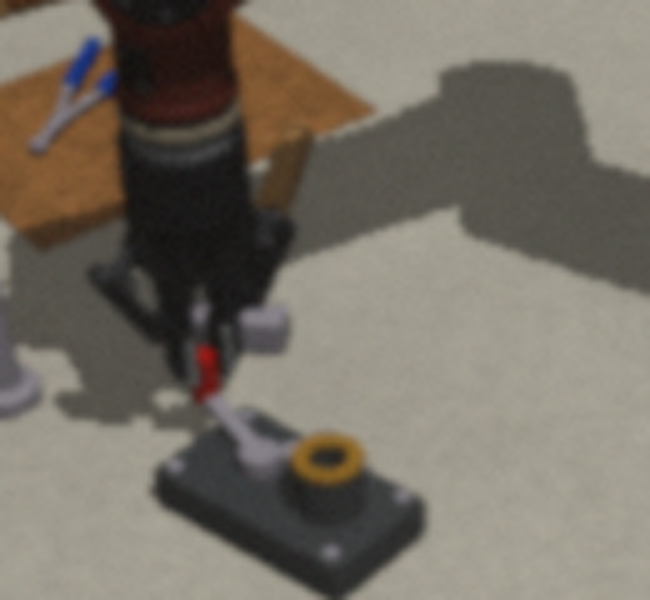

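The knob is now between the pads with x = 0.586, so the lever is at about 1.23 rad. I'll swing the rest.

```bash
python3 -m jog '[[[0.006,0,0],[0,0,0]],[[0.012,0.001,0],[0,0,0]],[[0.018,0.002,0],[0,0,0]],[[0.023,0.003,0],[0,0,0]],[[0.023,0.003,0],[0,0,0]]]'
python3 -m jog '[[[0,0,0],[0,0,0]],[[0,0,0],[0,0,0]],[[0,0,0],[0,0,0]]]'
python3 - <<'E'
from h import *
s=ctrl.get_state();print(s['eef_pos'],s['width'])
im,d=cam('scene'); x0,y0=170,90;save('scene6.png',cv2.resize(im[y0:y0+120,x0:x0+130],None,fx=5,fy=5,interpolation=cv2.INTER_CUBIC))
E
```

```text
time_s: 6.48
eef_pos: [0.6093, -0.2153, 0.0567]
tcp_rot: [0.707, 0.708, -0.001, 0.004]
force: [1.0, -5.1, 4.2]
width: 0.0169
time_s: 6.73
eef_pos: [0.6093, -0.2153, 0.0567]
tcp_rot: [0.707, 0.707, -0.0, 0.004]
force: [1.5, -5.0, 3.7]
width: 0.0172
[ 0.60927046 -0.21529061  0.05674592] 0.017191034493048048
```

View pics/scene6.png

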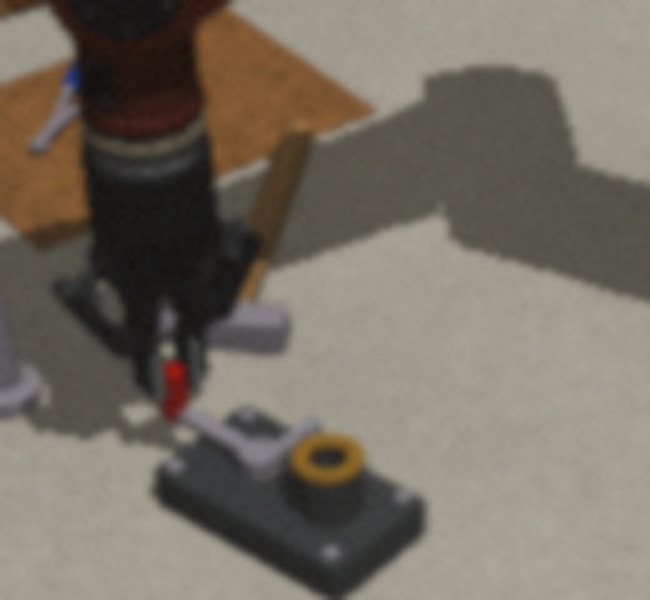

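The lever arm now lies parallel to the block's long side, away from the socket, so it is open. I'll release, rise, and go over to the ring holder.

```bash
python3 -m jog '[[[0,0,0],[0,0,0]],[[0,0,0],[0,0,0]],[[0,0,0.03],[0,0,0]],[[0,0,0.07],[0,0,0]],[[0,0,0.11],[0,0,0]]]' 95 20
python3 -m jog '[[[-0.0105,0.0375,0.012],[0,0,0]],[[-0.021,0.075,0.02],[0,0,0]],[[-0.0315,0.1125,0.02],[0,0,0]],[[-0.042,0.15,0.02],[0,0,0]],[[-0.0525,0.1875,0.02],[0,0,0]]]'
python3 -m jog '[[[-0.0105,0.0375,0],[0,0,0]],[[-0.021,0.075,0],[0,0,0]],[[-0.0315,0.1125,0],[0,0,0]],[[-0.042,0.15,0],[0,0,0]],[[-0.0525,0.1875,0],[0,0,0]]]'
python3 -m jog '[[[-0.007,0.016,0],[0,0,0]],[[-0.007,0.016,0],[0,0,0]],[[-0.007,0.016,0],[0,0,0]]]'
python3 - <<'E'
from h import *
s=ctrl.get_state();print(s['eef_pos'],s['joint_positions'])
im,d=cam('scene'); x0,y0=180,130;save('scene7.png',cv2.resize(im[y0:y0+150,x0:x0+190],None,fx=4,fy=4,interpolation=cv2.INTER_CUBIC))
im,d=cam('top'); x0,y0=140,130;save('top7.png',cv2.resize(im[y0:y0+110,x0:x0+200],None,fx=4,fy=4,interpolation=cv2.INTER_CUBIC))
E
```

```text
time_s: 7.2
eef_pos: [0.6046, -0.2106, 0.1623]
tcp_rot: [0.707, 0.707, -0.001, -0.004]
force: [1.1, -0.1, 0.2]
width: 0.0535
time_s: 7.62
eef_pos: [0.5529, -0.0226, 0.1838]
tcp_rot: [0.707, 0.707, -0.0, -0.001]
force: [0.2, 1.3, 0.9]
width: 0.0536
time_s: 8.03
eef_pos: [0.4999, 0.1647, 0.1835]
tcp_rot: [0.707, 0.707, -0.001, -0.001]
force: [0.9, 0.2, 0.7]
width: 0.0536
time_s: 8.28
eef_pos: [0.4937, 0.1797, 0.1835]
tcp_rot: [0.706, 0.708, -0.001, -0.0]
force: [-0.1, -0.0, -1.0]
width: 0.0538
[0.49365756 0.17966139 0.18351524] [ 2.15454140e-01  5.31771135e-02  1.89028301e+00 -1.13015033e-04
  1.19999789e+00  2.12623953e-01]
```

View pics/scene7.png

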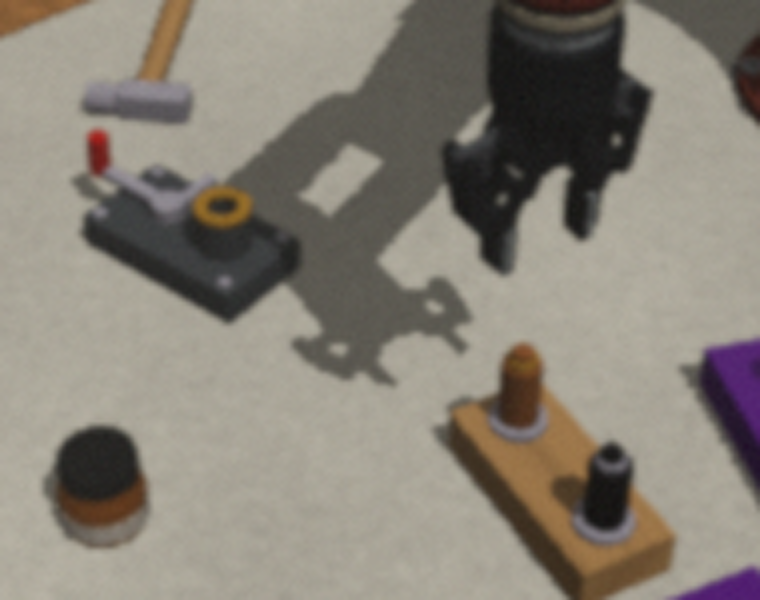

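View pics/top7.png

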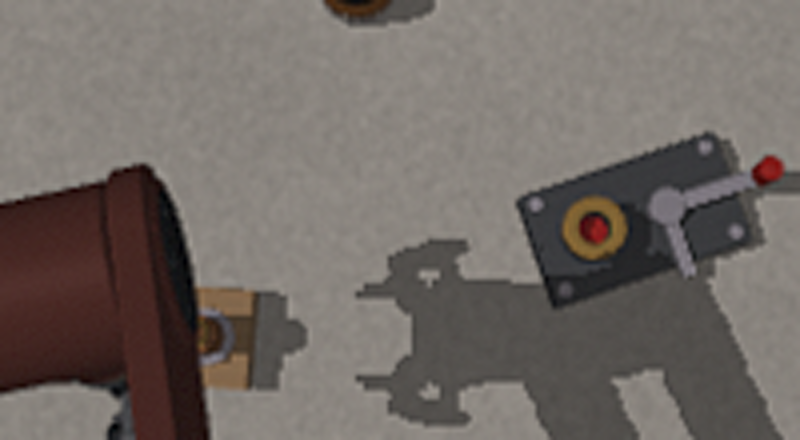

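Both views show the lever open along block -y. Fingertips in the scene are at (304,197) and (325.5,189). I'll compare their midpoint with the projected TCP to tie the camera to the robot.

Run:
```python
from h import *
def proj(n,X):
    c=ctrl.calibration(n);K=np.array(c['camera_matrix']);T=np.linalg.inv(np.array(c['T']))
    q=K@(T[:3,:3]@np.array(X)+T[:3,3]);return (q[:2]/q[2]).round(1)
p=ctrl.get_state()['eef_pos']
for dz in(0,-.005,-.01): 
  for dx in(-.027,-.0405,0,.027,.0405): print(dz,dx,proj('scene',p+[dx,0,dz]))
im,d=load('scene');P=cloud('scene',d)
m=(P[...,2]>.10)&(P[...,2]<.30)&(P[...,1]<.22)&(P[...,1]>.14)
m[:150]=0
v,u=np.where(m)
for r in range(v.min(),v.max()+1):
    if r>178: print(r,u[v==r].min(),u[v==r].max(),[ (P[r,c]*1000).round().astype(int).tolist() for c in (u[v==r].min()+1,u[v==r].max()-1)])
ti,td=load('top');T=cloud('top',td);hsv=cv2.cvtColor(ti,cv2.COLOR_RGB2HSV)
k=cv2.inRange(hsv,(0,150,70),(7,255,255));k[:,:325]=0;k[190:]=0;k[:160]=0
Q=T[(k>0)&(T[...,2]>.06)];print('knob',Q.mean(0),len(Q))
```

```text
0 -0.027 [322.3 189.1]
0 -0.0405 [326.6 187.2]
0 0 [313.6 193. ]
0 0.027 [304.7 197. ]
0 0.0405 [300.2 199. ]
-0.005 -0.027 [322.2 190.7]
-0.005 -0.0405 [326.4 188.7]
-0.005 0 [313.5 194.6]
-0.005 0.027 [304.6 198.5]
-0.005 0.0405 [300.2 200.5]
-0.01 -0.027 [322.  192.2]
-0.01 -0.0405 [326.3 190.3]
-0.01 0 [313.3 196.1]
-0.01 0.027 [304.5 200. ]
-0.01 0.0405 [300.1 202. ]
179 293 330 [[552, 172, 250], [461, 190, 222]]
180 293 329 [[553, 173, 248], [463, 190, 219]]
181 293 329 [[552, 172, 244], [463, 191, 217]]
182 293 329 [[552, 172, 241], [465, 193, 216]]
183 294 329 [[552, 177, 241], [464, 192, 211]]
184 295 329 [[552, 180, 240], [461, 190, 206]]
185 296 329 [[552, 185, 241], [461, 189, 202]]
186 297 328 [[551, 187, 239], [464, 190, 201]]
187 298 328 [[552, 192, 240], [464, 190, 198]]
188 299 328 [[550, 194, 237], [464, 191, 195]]
189 300 327 [[534, 177, 215], [467, 191, 193]]
190 300 308 [[534, 177, 211], [526, 190, 217]]
191 300 308 [[536, 180, 211], [526, 190, 213]]
192 300 308 [[534, 178, 205], [524, 189, 209]]
193 300 308 [[533, 177, 201], [526, 190, 208]]
194 301 308 [[533, 181, 201], [526, 192, 206]]
195 302 308 [[535, 187, 203], [526, 191, 202]]
196 303 308 [[532, 188, 199], [525, 191, 198]]
197 304 307 [[526, 185, 191], [527, 189, 194]]
198 305 307 [[526, 189, 191], [526, 189, 191]]Traceback (most recent call last):
  File "<stdin>", line 13, in <module>
    return umr_minimum(a, axis, None, out, keepdims, initial, where)
ValueError: zero-size array to reduction operation minimum which has no identity
```

The scene depth puts the finger front faces within about 1 mm of the robot's own figure, and the tips sit about 7 mm behind the TCP while open, as stated. I'll descend on the ring holder with the grasp point at z ≈ 0.068, mid-handle.

```bash
python3 -m jog '[[[0.0025,-0.0015,-0.03],[0,0,0]],[[0.0025,-0.0015,-0.065],[0,0,0]],[[0.0025,-0.0015,-0.1],[0,0,0]],[[0.0025,-0.0015,-0.125],[0,0,0]],[[0.0025,-0.0015,-0.134],[0,0,0]]]'
python3 -m jog '[[[0,0,0],[0,0,0]],[[0,0,0],[0,0,0]],[[0,0,0],[0,0,0]]]'
python3 - <<'E'
from h import *
im,d=cam('scene'); x0,y0=250,130;save('scene8.png',cv2.resize(im[y0:y0+150,x0:x0+130],None,fx=4,fy=4,interpolation=cv2.INTER_CUBIC))
E
```

```text
time_s: 8.8
eef_pos: [0.494, 0.1749, 0.0456]
tcp_rot: [0.708, 0.706, -0.004, -0.002]
force: [-1.2, -0.9, -0.8]
width: 0.0536
time_s: 9.05
eef_pos: [0.4997, 0.1772, 0.0524]
tcp_rot: [0.707, 0.707, 0.002, 0.001]
force: [-0.1, -0.4, 0.8]
width: 0.0535
```

View pics/scene8.png

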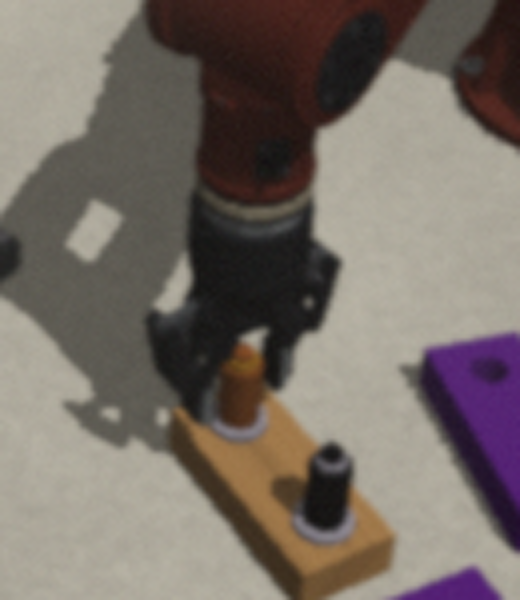

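The fingers straddle the brown handle, and the spare is clear to the right. Closing.

```bash
python3 -m jog '[[[0,0,0],[0,0,0]],[[0,0,0],[0,0,0]],[[0,0,0],[0,0,0]],[[0,0,0],[0,0,0]],[[0,0,0],[0,0,0]]]' 255 80
python3 -m jog '[[[0,0,0],[0,0,0]],[[0,0,0],[0,0,0]]]'
python3 -m jog '[[[0,0,0.01],[0,0,0]],[[0,0,0.02],[0,0,0]],[[0,0,0.035],[0,0,0]],[[0,0,0.055],[0,0,0]],[[0,0,0.075],[0,0,0]]]'
python3 -m jog '[[[0,0,0.02],[0,0,0]],[[0,0,0.04],[0,0,0]],[[0,0,0.045],[0,0,0]],[[0,0,0.045],[0,0,0]],[[0,0,0.045],[0,0,0]]]'
python3 - <<'E'
from h import *
s=ctrl.get_state();print(s['eef_pos'],s['tcp_rot'],s['force'])
im,d=cam('scene'); x0,y0=250,110;save('scene9.png',cv2.resize(im[y0:y0+150,x0:x0+130],None,fx=4,fy=4,interpolation=cv2.INTER_CUBIC))
E
```

```text
time_s: 9.52
eef_pos: [0.4989, 0.1776, 0.0522]
tcp_rot: [0.707, 0.707, 0.001, 0.001]
force: [-1.2, -1.0, 6.6]
width: 0.026
time_s: 9.68
eef_pos: [0.4989, 0.1776, 0.0522]
tcp_rot: [0.707, 0.707, 0.001, 0.001]
force: [-0.8, -0.3, 6.5]
width: 0.0264
time_s: 10.1
eef_pos: [0.4966, 0.1771, 0.1259]
tcp_rot: [0.707, 0.707, -0.001, -0.0]
force: [0.1, -0.7, -2.3]
width: 0.0263
time_s: 10.52
eef_pos: [0.4971, 0.1772, 0.17]
tcp_rot: [0.707, 0.707, -0.0, -0.0]
force: [-0.6, 0.1, -3.4]
width: 0.0266
[0.49708669 0.17723014 0.17004576] [ 7.07089361e-01  7.07124196e-01 -5.95012071e-05 -5.78453762e-05] [-0.63764512  0.09905473 -3.41864089]
```

View pics/scene9.png

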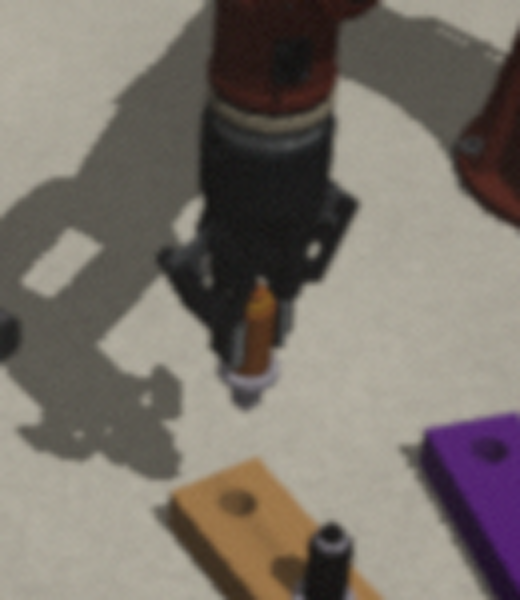

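The holder is out of the stand, but it seems to lean: nub at (315,181), shank tip at (311,210). I'll measure the tilt.

```bash
cat > tilt.py <<'E'
from h import *
def proj(n,X):
    c=ctrl.calibration(n);K=np.array(c['camera_matrix']);T=np.linalg.inv(np.array(c['T']))
    q=K@(T[:3,:3]@np.array(X)+T[:3,3]);return q[:2]/q[2]
def tilt(box):
    im,d=load('scene');hsv=cv2.cvtColor(im,cv2.COLOR_RGB2HSV);x0,y0,x1,y1=box
    m=np.zeros(im.shape[:2],np.uint8);m[y0:y1,x0:x1]=cv2.inRange(hsv,(3,120,60),(25,255,255))[y0:y1,x0:x1]
    k,l,s,c=cv2.connectedComponentsWithStats(m);j=1+np.argmax(s[1:,4]);v,u=np.where(l==j)
    rows=np.unique(v);mid=np.array([(u[v==r].min()+u[v==r].max())/2 for r in rows]);w=np.array([np.ptp(u[v==r])+1 for r in rows])
    print(np.c_[rows,mid,w].tolist())
    P=cloud('scene',d)[l==j]
    f=np.median(P,0);print('median',f.round(4),'slope',np.polyfit(rows,mid,1))
    p=ctrl.get_state()['eef_pos'];a,b=proj('scene',p+[0,0,0.0]),proj('scene',p+[0,0,.05]);print('vertical slope',(b[0]-a[0])/(b[1]-a[1]),a,b)
    z=P[:,2];zb=np.linspace(z.min(),z.max(),7)
    for lo,hi in zip(zb,zb[1:]):
        q=P[(z>=lo)&(z<=hi)];print(len(q),np.round(q.mean(0),4))
E
python3 -c "
from tilt import *
tilt((300,170,330,205))
im=load('scene')[0];save('z9.png',cv2.resize(im[165:220,285:345],None,fx=10,fy=10,interpolation=cv2.INTER_CUBIC))"
```

```text
[[182.0, 315.5, 4.0], [183.0, 315.0, 5.0], [184.0, 315.5, 6.0], [185.0, 315.0, 7.0], [186.0, 315.0, 7.0], [187.0, 314.5, 8.0], [188.0, 314.5, 8.0], [189.0, 315.0, 7.0], [190.0, 314.5, 6.0], [191.0, 314.5, 6.0], [192.0, 314.5, 6.0], [193.0, 314.5, 6.0], [194.0, 314.5, 6.0], [195.0, 314.5, 6.0], [196.0, 314.0, 5.0], [197.0, 314.0, 5.0], [198.0, 314.0, 5.0], [199.0, 314.0, 5.0], [200.0, 314.0, 5.0], [201.0, 313.0, 5.0], [202.0, 312.5, 6.0]]
median [0.501  0.1882 0.2009] slope [-1.02597403e-01  3.34103463e+02]
vertical slope -0.08330150571800728 [312.43211646 197.50383474] [313.72025863 182.04022267]
19 [0.5018 0.1883 0.1696]
16 [0.5019 0.1895 0.1816]
24 [0.5013 0.1895 0.1932]
37 [0.4992 0.1877 0.2074]
26 [0.4995 0.1842 0.2171]
2 [0.5099 0.191  0.2304]
```

View pics/z9.png

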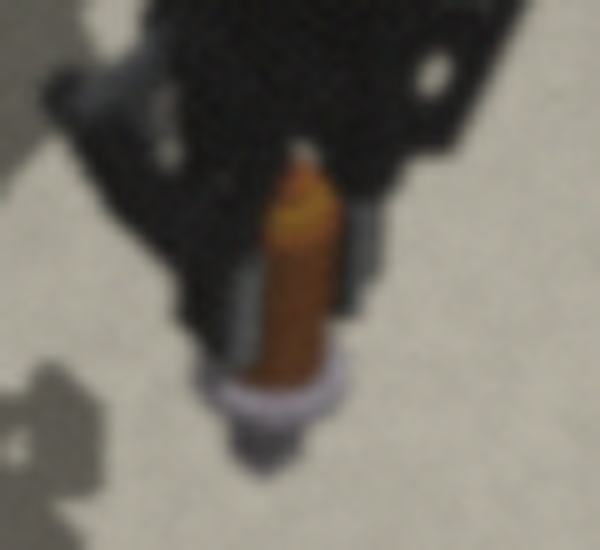

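The tilt is about 1° at most, and the handle axis is at y ≈ 0.177, which matches the TCP. In the top camera's frame the holder-to-socket vector is (+72.3, −267.9) mm, so the target TCP is about (0.569, −0.091). I'll move over the fixture.

```bash
python3 -m jog '[[[0.006,-0.022,0],[0,0,0]],[[0.015,-0.056,0],[0,0,0]],[[0.025,-0.093,0],[0,0,0]],[[0.035,-0.130,0],[0,0,0]],[[0.045,-0.167,0],[0,0,0]]]'
python3 -m jog '[[[0.010,-0.037,0],[0,0,0]],[[0.019,-0.070,0],[0,0,0]],[[0.025,-0.090,0],[0,0,0]],[[0.0275,-0.101,0],[0,0,0]],[[0.0275,-0.101,0],[0,0,0]]]'
python3 -m jog '[[[0,0,-0.015],[0,0,0]],[[0,0,-0.03],[0,0,0]],[[0,0,-0.035],[0,0,0]],[[0,0,-0.035],[0,0,0]],[[0,0,-0.035],[0,0,0]]]'
python3 - <<'E'
from h import *
s=ctrl.get_state();print(s['eef_pos'],s['tcp_rot'],s['force'],s['width'])
im,d=cam('scene'); x0,y0=195,115;save('scene10.png',cv2.resize(im[y0:y0+95,x0:x0+80],None,fx=6,fy=6,interpolation=cv2.INTER_CUBIC))
im,d=cam('top'); x0,y0=240,140;save('top10.png',cv2.resize(im[y0:y0+90,x0:x0+120],None,fx=5,fy=5,interpolation=cv2.INTER_CUBIC))
E
```

```text
time_s: 10.98
eef_pos: [0.5412, 0.009, 0.1681]
tcp_rot: [0.707, 0.707, -0.001, -0.002]
force: [0.3, 0.3, -2.0]
width: 0.0264
time_s: 11.4
eef_pos: [0.5693, -0.0926, 0.1685]
tcp_rot: [0.708, 0.706, -0.001, -0.001]
force: [0.3, -0.0, -2.0]
width: 0.0266
time_s: 11.82
eef_pos: [0.5692, -0.0894, 0.1346]
tcp_rot: [0.707, 0.708, -0.0, -0.001]
force: [0.2, 1.0, -1.3]
width: 0.0268
[ 0.56921339 -0.08936314  0.13461964] [ 7.06638910e-01  7.07573588e-01 -3.58266251e-04 -9.69979272e-04] [ 0.19514711  0.98854143 -1.31147224] 0.02681813070518011
```

View pics/scene10.png

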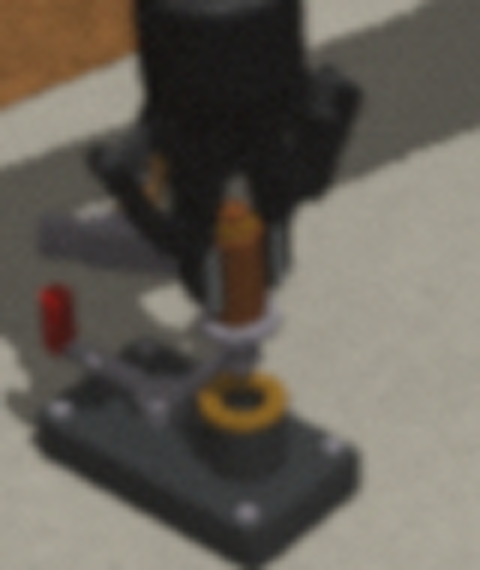

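View pics/top10.png

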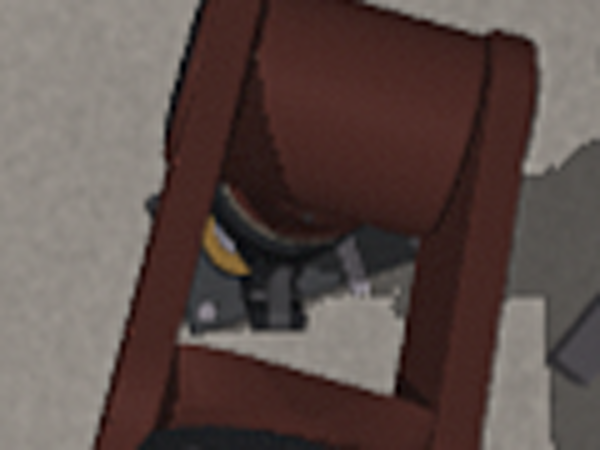

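Run:
```python
from tilt import *
im,d=load('scene');hsv=cv2.cvtColor(im,cv2.COLOR_RGB2HSV)
m=cv2.inRange(hsv,(12,110,90),(28,255,255));m[:176]=0;m[190:]=0;m[:,:225]=0;m[:,250:]=0
cs,_=cv2.findContours(m,cv2.RETR_EXTERNAL,cv2.CHAIN_APPROX_NONE);c=max(cs,key=cv2.contourArea)
print(cv2.boundingRect(c),cv2.fitEllipse(c))
im0=np.load('last_scene.npz')
S=None
for nm,XY in(('tgt',(.5694,-.0907)),):
    print('proj of mouth',proj('scene',[*XY,.07]), 'collar left/right edges', proj('scene',[XY[0]-.0187,XY[1]+.0116,.07]),proj('scene',[XY[0]+.0187,XY[1]-.0116,.07]))
    print('proj tip/flange/handle',[proj('scene',[*XY,z]).round(1).tolist() for z in(.087,.117,.123,.148,.173,.184)])
tilt((225,140,245,175))
m2=(im[160:182,222:250].astype(int));g=m2.sum(2)
for r in range(164,182): print(r,g[r-160].tolist())
```

```text
(228, 177, 15, 10) ((234.98094177246094, 181.21788024902344), (8.693412780761719, 12.67478084564209), 91.9479751586914)
proj of mouth [235.35479631 180.7982279 ] collar left/right edges [242.83327625 180.69692789] [227.87852643 180.89949797]
proj tip/flange/handle [[235.1, 176.3], [234.6, 168.2], [234.5, 166.5], [234.0, 159.6], [233.6, 152.4], [233.4, 149.2]]
[[149.0, 233.5, 4.0], [150.0, 234.0, 7.0], [151.0, 234.0, 7.0], [152.0, 234.5, 8.0], [153.0, 234.5, 8.0], [154.0, 234.5, 8.0], [155.0, 234.0, 7.0], [156.0, 234.5, 6.0], [157.0, 234.5, 6.0], [158.0, 235.0, 5.0], [159.0, 235.5, 6.0], [160.0, 235.5, 6.0], [161.0, 235.5, 6.0], [162.0, 235.5, 6.0], [163.0, 235.5, 6.0], [164.0, 235.0, 5.0], [165.0, 235.0, 5.0], [166.0, 235.0, 5.0], [167.0, 234.5, 6.0], [168.0, 234.0, 3.0]]
median [ 0.5734 -0.0781  0.1674] slope [5.48872180e-02 2.26000376e+02]
vertical slope 0.06364981898049024 [233.98229524 163.12892345] [233.06860962 148.77404178]
119 [ 0.573  -0.079   0.1627]
0 [nan nan nan]
0 [nan nan nan]
0 [nan nan nan]
0 [nan nan nan]
1 [1.0514 0.8354 0.9305]
164 [446, 453, 437, 378, 266, 161, 1
[... 2004 characters left out ...]
195, 191, 194, 203, 203, 194, 185, 169, 165, 160, 152, 156, 159, 191, 237, 278, 301, 329, 381, 421, 455, 455, 454, 454, 456, 458, 453]
179 [209, 215, 223, 205, 196, 188, 182, 178, 172, 154, 149, 143, 137, 144, 160, 182, 213, 252, 284, 328, 395, 443, 456, 459, 461, 461, 454, 460]
180 [224, 216, 211, 200, 181, 178, 206, 216, 197, 167, 136, 116, 115, 119, 114, 134, 160, 226, 272, 303, 358, 413, 447, 459, 466, 467, 461, 461]
181 [236, 211, 205, 180, 154, 161, 220, 250, 246, 204, 140, 113, 111, 111, 121, 111, 139, 219, 272, 289, 332, 392, 442, 459, 466, 461, 465, 469]tilt.py:16: RuntimeWarning: Mean of empty slice.
  q=P[(z>=lo)&(z<=hi)];print(len(q),np.round(q.mean(0),4))
  ret = um.true_divide(
```

In the scene the shank and flange line up with the bore across the view: shank axis column ~234.5 against collar centre 235, about 1 mm. The lever is still open. I'll descend in small steps and watch the force.

```bash
python3 -m jog '[[[0,0,-0.006],[0,0,0]],[[0,0,-0.010],[0,0,0]],[[0,0,-0.013],[0,0,0]],[[0,0,-0.016],[0,0,0]],[[0,0,-0.016],[0,0,0]]]'
python3 -m jog '[[[0,0,-0.003],[0,0,0]],[[0,0,-0.005],[0,0,0]],[[0,0,-0.005],[0,0,0]],[[0,0,-0.005],[0,0,0]]]'
```

```text
time_s: 12.33
eef_pos: [0.5693, -0.0906, 0.1183]
tcp_rot: [0.707, 0.707, -0.0, -0.001]
force: [-0.3, -0.5, -2.2]
width: 0.0267
time_s: 12.67
eef_pos: [0.5698, -0.0907, 0.1141]
tcp_rot: [0.707, 0.707, -0.0, -0.0]
force: [-0.2, 0.3, -1.6]
width: 0.0265
```

```bash
python3 -m jog '[[[0,0,-0.002],[0,0,0]],[[0,0,-0.004],[0,0,0]],[[0,0,-0.005],[0,0,0]],[[0,0,-0.005],[0,0,0]]]'
python3 -c "
from h import *
im,d=cam('scene'); x0,y0=195,115;save('scene11.png',cv2.resize(im[y0:y0+95,x0:x0+80],None,fx=6,fy=6,interpolation=cv2.INTER_CUBIC))"
```

```text
time_s: 13.0
eef_pos: [0.5697, -0.0907, 0.1089]
tcp_rot: [0.707, 0.707, -0.0, -0.0]
force: [-0.7, -0.2, -2.2]
width: 0.0263
```

View pics/scene11.png

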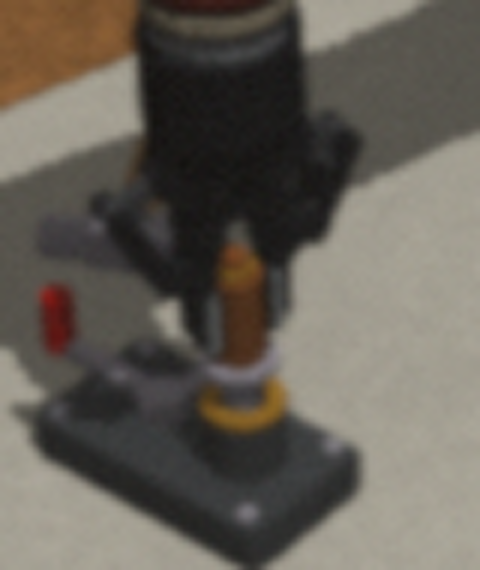

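The shank is entering the bore at scene (235,181) with no side force. I'll continue to the plunger.

```bash
python3 -m jog '[[[0,0,-0.002],[0,0,0]],[[0,0,-0.004],[0,0,0]],[[0,0,-0.006],[0,0,0]],[[0,0,-0.008],[0,0,0]],[[0,0,-0.008],[0,0,0]]]'
python3 -m jog '[[[0,0,-0.002],[0,0,0]],[[0,0,-0.004],[0,0,0]],[[0,0,-0.005],[0,0,0]],[[0,0,-0.005],[0,0,0]],[[0,0,-0.005],[0,0,0]]]'
```

```text
time_s: 13.47
eef_pos: [0.5696, -0.0906, 0.1006]
tcp_rot: [0.707, 0.707, -0.0, -0.0]
force: [0.2, 0.9, -1.9]
width: 0.0267
time_s: 13.88
eef_pos: [0.5701, -0.0908, 0.0969]
tcp_rot: [0.707, 0.707, -0.0, 0.0]
force: [-2.8, -0.5, 3.2]
width: 0.0264
```

The plunger is met at TCP 0.097, exactly as computed, with 5 N of spring. I'll press on gently.

```bash
python3 -m jog '[[[0,0,-0.001],[0,0,0]],[[0,0,-0.002],[0,0,0]],[[0,0,-0.003],[0,0,0]],[[0,0,-0.004],[0,0,0]],[[0,0,-0.004],[0,0,0]]]'
python3 -m jog '[[[0,0,-0.001],[0,0,0]],[[0,0,-0.002],[0,0,0]],[[0,0,-0.003],[0,0,0]],[[0,0,-0.003],[0,0,0]],[[0,0,-0.003],[0,0,0]]]'
```

```text
time_s: 14.3
eef_pos: [0.5701, -0.0908, 0.0927]
tcp_rot: [0.707, 0.707, -0.0, 0.0]
force: [-2.7, 0.8, 5.9]
width: 0.0263
time_s: 14.72
eef_pos: [0.5701, -0.0909, 0.09]
tcp_rot: [0.707, 0.707, -0.0, 0.0]
force: [-2.5, 0.2, 6.2]
width: 0.0265
```

```bash
python3 -m jog '[[[0,0,-0.001],[0,0,0]],[[0,0,-0.002],[0,0,0]],[[0,0,-0.002],[0,0,0]],[[0,0,-0.002],[0,0,0]]]'
python3 -m jog '[[[0,0,-0.001],[0,0,0]],[[0,0,-0.001],[0,0,0]],[[0,0,-0.001],[0,0,0]]]'
python3 -m jog '[[[0,0,-0.001],[0,0,0]],[[0,0,-0.001],[0,0,0]],[[0,0,-0.001],[0,0,0]]]'
```

```text
time_s: 15.05
eef_pos: [0.5702, -0.0909, 0.0883]
tcp_rot: [0.707, 0.707, -0.0, 0.0]
force: [-3.8, 0.9, 8.1]
width: 0.0265
time_s: 15.3
eef_pos: [0.5702, -0.0909, 0.0875]
tcp_rot: [0.707, 0.707, -0.0, 0.0]
force: [-3.6, 0.7, 9.3]
width: 0.0265
time_s: 15.55
eef_pos: [0.5702, -0.0909, 0.0872]
tcp_rot: [0.707, 0.707, -0.0, -0.0]
force: [-5.9, 1.4, 12.9]
width: 0.0263
```

The flange has met the collar: TCP is at 0.0872 as predicted and the force is rising. I'll press a bit more for firm bearing and ease the x side load.

```bash
python3 -m jog '[[[-0.0005,0,-0.001],[0,0,0]],[[-0.001,0,-0.002],[0,0,0]],[[-0.001,0,-0.002],[0,0,0]],[[-0.001,0,-0.002],[0,0,0]]]'
python3 -m jog '[[[0,0,-0.001],[0,0,0]],[[0,0,-0.001],[0,0,0]],[[0,0,-0.001],[0,0,0]],[[0,0,-0.001],[0,0,0]]]'
```

```text
time_s: 15.88
eef_pos: [0.5702, -0.0909, 0.0872]
tcp_rot: [0.707, 0.707, 0.0, 0.001]
force: [-8.3, 2.2, 20.0]
width: 0.0266
time_s: 16.22
eef_pos: [0.5702, -0.0909, 0.0871]
tcp_rot: [0.707, 0.707, 0.0, 0.0]
force: [-10.4, 2.0, 24.7]
width: 0.0261
```

```bash
python3 -m jog '[[[0,0,0],[0,0,0]],[[0,0,0],[0,0,0]],[[0,0,0],[0,0,0]],[[0,0,0],[0,0,0]],[[0,0,0],[0,0,0]]]'
python3 -c "
from tilt import *
im,d=cam('scene'); x0,y0=195,125;save('scene12.png',cv2.resize(im[y0:y0+95,x0:x0+80],None,fx=6,fy=6,interpolation=cv2.INTER_CUBIC))
im,d=cam('top');save('top12.png',im)
tilt((225,160,245,185))
print([proj('scene',[.5702,-.0909,z]).round(1).tolist() for z in(.073,.1,.126,.137)])"
```

```text
time_s: 16.63
eef_pos: [0.5702, -0.0909, 0.0871]
tcp_rot: [0.707, 0.707, 0.0, 0.0]
force: [-11.1, 2.0, 24.2]
width: 0.0262
[[162.0, 233.5, 2.0], [163.0, 234.0, 5.0], [164.0, 235.0, 7.0], [165.0, 235.0, 7.0], [166.0, 234.5, 8.0], [167.0, 235.0, 7.0], [168.0, 234.5, 8.0], [169.0, 235.0, 7.0], [170.0, 235.5, 6.0], [171.0, 235.5, 6.0], [172.0, 235.5, 6.0], [173.0, 235.5, 6.0], [174.0, 236.0, 7.0], [175.0, 235.5, 6.0], [176.0, 235.5, 6.0], [177.0, 235.5, 6.0], [178.0, 235.5, 6.0], [179.0, 235.0, 5.0], [180.0, 235.0, 5.0]]
median [ 0.574  -0.0802  0.1186] slope [7.10526316e-02 2.22928947e+02]
vertical slope 0.06368309596457591 [234.80484692 176.33439006] [233.93505104 162.67619926]
19 [ 0.5752 -0.079   0.0889]
20 [ 0.5729 -0.0797  0.0997]
18 [ 0.5733 -0.0779  0.1121]
32 [ 0.572  -0.0807  0.1245]
26 [ 0.5734 -0.0851  0.135 ]
1 [ 0.5856 -0.0729  0.1539]
[[235.0, 180.1], [234.6, 172.9], [234.1, 165.8], [233.9, 162.7]]
```

View pics/scene12.png

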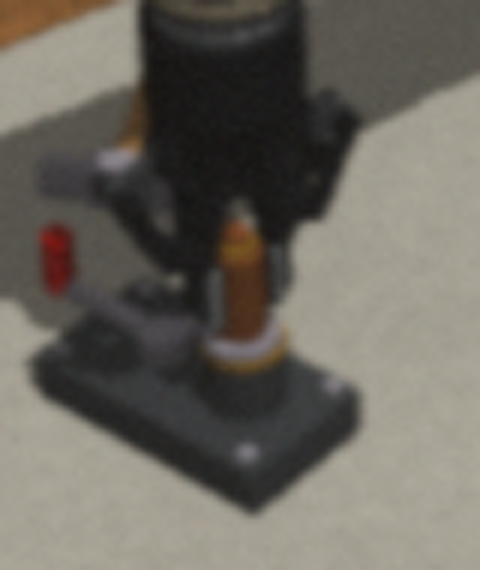

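View pics/top12.png

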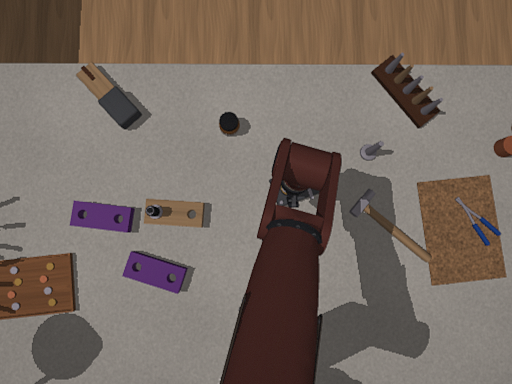

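The flange sits on the collar, with brass showing all round its rim. The holder is upright (slope 0.071 against 0.064 for true vertical) and the lever is open. The spare, jar, cone and hammer are where they were. The reading is steady, so I'm handing in.

```bash
python3 -c "
from h import *
print(ctrl.job_done()); s=ctrl.get_state();print(s['time_s'],s['eef_pos'],s['force'],s['width'])"
```

```text
the job is handed in; nothing more can be done
None
the job is handed in; nothing more can be done
```

The job is handed in at about 17 s. The ring holder is pressed down in the socket, still gripped, with the lever open. The system reports no verdict, so this rests on my own checks.

- **Lever:** it swung all the way over. The first grip slipped to the edge of the pads near the end of the swing, so I regripped with the jaws turned and finished it. Both cameras then showed the arm along the block's −y.
- **Holder:** I took the brown-handled holder out of the stand and lowered it in small steps. It met the plunger and then the collar at the heights I had worked out.
- **Last checks:** the tool was at rest at z 0.087 with 24 N of steady upward force. That is about 15 N on the collar once the 11 N spring and the holder's weight are allowed for. The grip was set to 80 N with the fingers 26 mm apart. The holder was upright to within about 1–2°, and the spare, jar, cone and hammer looked unmoved.
- **Not quite as expected:**
  - A sideways force of about 11 N remained in x, and shifting 1 mm did not relieve it.
  - The two cameras disagreed by 3–5 mm, so I placed the holder using its position relative to the socket within one view.

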